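Start a timed run on the loaded plate shaker

ROBOT

A 6-joint arm with a two-finger parallel gripper is mounted at the origin on the work surface. World frame = base frame: x ahead of the robot, y to its left, z up, the work surface at z = 0. Lengths are in m, angles in degrees, forces in N, time in s.
With the tool pointing down it reaches from about 0.3 to 0.75 m from the base axis. Payload 8.5 kg.
Tool frame: the origin (TCP) lies on the centre line of the jaws, within the pads' length; the fingertips stand 19 mm ahead of it and the grasp point (between the pads) is the TCP (env.tcp_to_tips is the z of the fingertips in the tool frame, in m); z points along the fingers, y is the line along which they close (so a half turn about z gives the same grasp; the last joint's range is limited). The gripper opens to 85 mm and grips with 20 to 120 N. Pads are 22 mm wide; open, the fingers measure 114 mm over their backs; the gripper's body (76 mm by 85 mm) begins 54 mm behind the grasp point. The pads swing forward as they close: fully open they stand 13 mm farther back than shut.
Start: joints at [51.835, 21.807, 74.336, -0, 83.858, -12.336], TCP at [0.24, 0.495, 0.25] pointing down, gripper open.
Joint ranges: [-178.18, 178.18], [-50.72, 133.34], [12.68, 142.11], [-81.47, 261.47], [9.98, 163.14], [-165.26, 165.26]. Speed limits (degrees/s): [136.94, 136.94, 180, 180, 180, 180].

INTERFACE

Orientations are given as a 3x3 rotation matrix whose columns are the frame's x, y, z axes.
In Python, from rig import env gives the robot as it stands.
- The arm moves only by the tool servo_tool, never from a script. Its argument "steps" is a list of rows, each an object of numbers: "tx", "ty", "tz": the shift along the world's x, y, z in cm; "yaw": the turn about the world's z in degrees; "claw": the finger opening in cm, from 0 to 8.54. In form: [{"tx": .., "ty": .., "tz": .., "yaw": .., "claw": ..}, ...]. A call has 1 to 20 rows; each row shifts and turns the commanded pose from where the row before left it; what a row does not reach is not made up. A row lasts 1/10 s, in which the tool goes at most 50 mm and 8.59 degrees, less where a joint would pass 70% of its speed; a pose out of reach is approached as far as the arm can. A call with a gripper value outside its range is refused whole. The fingers move at their own pace and stop on an object; "newtons" is the grip in N (left out, the last holds). Time passes only in rows, so rows that do not move let the fingers close. It gives the time, the measured TCP pose, the force, the opening and the grip force at its end, in the units of the state.
- env.observe(): the state, without advancing time (a new reading comes with each control period).
- env.get_image(name): name is "side" or "top" or "wrist"; returns (picture, depth): 400x640x3 uint8, red, green, blue; 400x640 float32, m along the optical axis (not along the pixel's ray), 0 where there is no reading.
- env.camera_model(name): a dict with "fovy" (degrees; the focal length in pixels is half the picture's height over the tangent of half this angle, whatever the lens; pixels are square), "cx", "cy" (the principal point, pixels), "T" (4x4, takes a point from camera to world coordinates). Camera axes: x right, y down, z forward; pixel columns grow to the right and rows downward; lengths in m; the calibration is good to about 2 mm. The wrist camera is an equidistant fisheye: a pixel r from the principal point sees the ray r / f radians off the axis. A picture is of the moment at which its call begins: read the wrist's pose just before it. camera_model takes no time and is no camera call; for the wrist camera it gives the pose at the moment of the call.
- env.close_job(): hands the job in; it is judged then, once.
The state is a dict: "time_s": time; "q": joint angles; "qvel": joint speeds; "joint_efforts": joint torques, N m; "position": TCP position; "tool_rot": TCP orientation; "ft_force": force on the tool from outside, world axes, zero at the start; "wrist_torque": the same for the moment, N m; "grip_width": finger opening in m; "gripper_force": force on a finger pad.
Only numpy, scipy, OpenCV 4.12 (cv2) and the standard library are available. Lean on these libraries where they do the work, as an engineer would, in place of code of your own. Each camera call takes 0.05 s, during which the arm holds its last target. There are 200 camera calls.

TASK

Start a timed run on the plate shaker that carries the well plate, with light taps only: first switch it on by tapping the raised, white-marked far half of its red power rocker fully down, then tap the white-marked far half of its black timer rocker fully down, and last press the green start key down and let it come up again. Keep to that order, press gently so that the shaker does not shift, and grasp nothing; leave the speed dial, the plate, the empty shaker and everything else on the bench as they are.

Things in the scene. Friction and masses are not known exactly. Their poses are not given: they have to be found in the camera images.
- shaker: the loaded plate shaker: light grey, 260 mm deep (x) x 220 mm wide (y), loose on rubber feet, about 3 kg. Origin: centre of its underside; its x axis points from its front, which faces the robot, to its rear, y to its left, z up. Behind the panel the housing is 68 mm high (from 45 mm in front of the origin rearwards); the well plate on it tops out 94 mm above the bench
- panel (a point): centre of the loaded shaker's dark control panel (87.5 mm in front of its origin, 49 mm up). The panel is 85 mm deep and rises to the rear at 4 degrees, 46 to 52 mm above the bench. Across it, at shaker y = +84, +36, -18, -74 mm, stand the red power rocker, black timer rocker, black speed dial and green start key
- power_half (a point): where to tap: on top of the red power rocker's far (rear) half, at the white bar, 18 mm behind its hinge (along shaker y). Rocker 46 mm front to rear, 24 mm wide, top slightly dished. Off, this half is up, rear edge about 64 mm above the bench, sloping up rearwards 18 degrees. About 2 N takes it down 5 mm here to its stop, then almost level; its soft rubber mount gives up to 4 mm more at 5 to 15 N
- mode_half (a point): the same point on the far half of the black timer rocker, marked with a white bar; same size, travel and force
- start_top (a point): middle of the top of the round green start key, 28 mm across, 13 mm proud of the panel; 8 mm of travel square to the panel (4 degrees off vertical), 1.2 N to start it moving, 3.6 N at 3 mm where it registers, 7.6 N fully down, where it is still 1 mm proud of its metal collar (40 mm across)
- plate_center (a point): centre of the well plate with amber wells (128 x 86 x 14 mm, loose) that sits between corner stops on the loaded shaker's platform
- power (a joint): red power rocker of the loaded shaker: 0 = off (far half up), 0.28 rad = fully on (far half down); stiff, it stays where it is left
- mode (a joint): black timer rocker of the loaded shaker: 0 = off (far half up), 0.28 rad = fully over to timed run (far half down); stays where it is left
- start (a joint): green start key of the loaded shaker: 0 = up, 0.008 m = fully down, springs back by itself; registers from 0.003
- dial_mark (a point): tip of the white pointer on top of the black speed dial of the loaded shaker (round, 35 mm across, 18 mm high, between timer rocker and start key); it stands 13 mm off the dial's axis
- idle_shaker: the second, identical shaker, its platform empty; origin and axes as for the loaded one. Leave it alone
- idle_power (a joint): red power rocker of the empty shaker (leave alone): 0 = off (far half up), 0.28 rad = fully on (far half down); stiff, it stays where it is left
- idle_mode (a joint): black timer rocker of the empty shaker (leave alone): 0 = off (far half up), 0.28 rad = fully over to timed run (far half down); stays where it is left
- idle_start (a joint): green start key of the empty shaker (leave alone): 0 = up, 0.008 m = fully down, springs back by itself; registers from 0.003
- idle_dial_mark (a point): tip of the white pointer on top of the black speed dial of the empty shaker (leave alone) (round, 35 mm across, 18 mm high, between timer rocker and start key); it stands 13 mm off the dial's axis
- spare_plate: loose well plate with black wells, 128 x 86 x 14 mm, lying on the bench; origin: centre of its underside
- trough: white open reagent trough, 42 x 130 x 30 mm high, loose; origin: centre of its underside
- tip_box: pipette tip box, 84 x 122 mm, 61 mm high, its open lid standing up at the rear to 140 mm, loose; origin: centre of the box's underside
- tube_rack: blue rack of capped tubes, 70 x 130 x 53 mm high, loose; origin: centre of its underside
- reagent: amber bottle with blue cap, 68 mm across, 150 mm high, loose; origin: centre of its underside
- pipette: eight-channel pipette lying flat across the bench in front of the shakers, about 250 mm long along its x, 84 mm wide at the head (+x), 26 mm high, loose; origin: on the bench under its middle

How it is judged:
By the outcome, as a careful person would: the job done as asked, in the order asked, and still so for the second after the job is handed in, with the robot touching nothing.
It also fails if it takes over 42 s, if anything falls off the work surface, if the arm or the gripper's body presses on something with over 40 N, if the wrist force passes 120 N, or if a joint passes its speed limit or range.

## Working session

There is one attempt and no reset: what is moved stays moved. The work goes in short steps, Python scripts to look and compute and a tool call to move; the robot and the scene stay as the last step left them, time stands still between calls to the robot, and variables do not carry over. Pictures are saved under pics/ and viewed, at most 10 in all, crops included, and the job is handed in when it is done.

Besides the shell and the picture viewer there is one more tool, called as name(argument=value, ...), one argument or row to a line, values as JSON. servo_tool: Moves the arm, as the interface text tells. Its arguments: {"type":"object","properties":{"steps":{"type":"array"},"newtons":{"type":"number"}},"required":["steps"]}

```bash
mkdir -p pics
cat > h.py <<'E'
import numpy as np, cv2
from rig import env
def snap(n,f):
    m=env.camera_model(n); im,d=env.get_image(n)
    cv2.imwrite(f'pics/{f}.png',im[:,:,::-1]); np.savez(f'{f}.npz',im=im,d=d,T=m['T'],c=[m['fovy'],m['cx'],m['cy']])
def load(f):
    return np.load(f'{f}.npz')
def cloud(f):
    z=load(f); d=z['d']; fo=200/np.tan(np.radians(z['c'][0]/2)); v,u=np.mgrid[:400,:640]
    P=np.stack([(u-z['c'][1])/fo*d,(v-z['c'][2])/fo*d,d],-1)
    return z['im'],P@z['T'][:3,:3].T+z['T'][:3,3],d
E
python3 - <<'E'
from h import *
snap('top','top0'); snap('side','side0')
s=env.observe(); print(s['time_s'],s['position'],s['tool_rot'],s['ft_force'],s['grip_width'],env.tcp_to_tips)
for n in('top','side'):print(env.camera_model(n))
E
```

```text
0.1 [0.23947967 0.49486927 0.24979425] [[-9.00099970e-01  4.35682758e-01 -7.60472446e-04]
 [ 4.35683348e-01  9.00099463e-01 -9.88359321e-04]
 [ 2.53889725e-04 -1.22094738e-03 -9.99999222e-01]] [ 0.24718443 -0.47626348 -0.20108612] 0.08570550065203675 0.019
{'fovy': 57.21237692016761, 'cx': 315.4967948808632, 'cy': 202.29046518542552, 'T': array([[-0.02906087, -0.98902   ,  0.14489621,  0.32161743],
       [-0.99943144,  0.02627055, -0.02113408,  0.01346948],
       [ 0.01709552, -0.145428  , -0.98922113,  1.32535337],
       [ 0.        ,  0.        ,  0.        ,  1.        ]])}
{'fovy': 45.40231299098679, 'cx': 321.2838793018017, 'cy': 191.28192919834723, 'T': array([[-0.78301186, -0.46349296,  0.41480925, -0.16938342],
       [-0.62200109,  0.5863145 , -0.51898935,  0.85867607],
       [-0.00266077, -0.66438662, -0.74738433,  1.32010125],
       [ 0.        ,  0.        ,  0.        ,  1.        ]])}
```

View pics/top0.png

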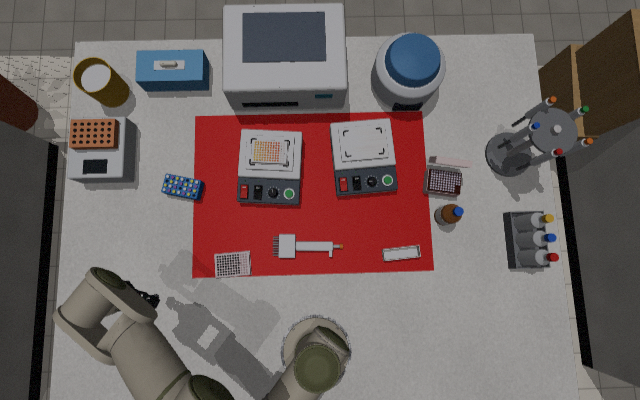

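View pics/side0.png

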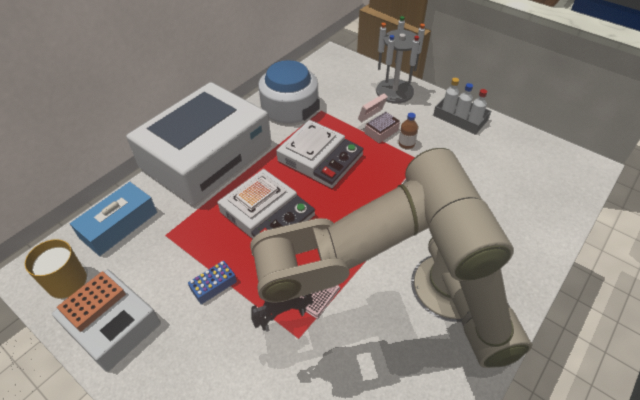

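The top view shows the loaded shaker at about (268,168), with its red rocker at (244,191), timer rocker at (258,191), dial at (273,192) and green key at (289,194). The idle shaker is to its right. Next I'll measure these.

Run:
```python
from h import *
im,P,d=cloud('top0')
for u,v in [(244,191),(258,190),(273,192),(289,194),(267,152),(242,135),(299,133),(239,203),(299,205),(270,175)]:
    print(u,v,im[v,u],P[v,u].round(4))
hsv=cv2.cvtColor(im,cv2.COLOR_RGB2HSV)
g=(hsv[...,0]>45)&(hsv[...,0]<85)&(hsv[...,1]>120); g[:, :270]=0;g[:,310:]=0;g[:180]=0;g[210:]=0
v,u=np.nonzero(g);print('green',u.mean(),v.mean(),len(u),np.median(P[g],0))
# housing / light-grey top at z~68
z=P[...,2]; m=np.zeros_like(g); m[120:212,230:310]=1
t=(m&(z>.060)&(z<.075)); 
r=cv2.minAreaRect(P[t][:,:2].astype(np.float32)); print('top rect',r,t.sum())
pn=(m&(z>.040)&(z<.057)); r=cv2.minAreaRect(P[pn][:,:2].astype(np.float32)); print('panel rect',r)
a=m&(z>.03)
r=cv2.minAreaRect(P[a][:,:2].astype(np.float32)); print('all',r,a.sum())
cv2.imwrite('pics/crop1.png',cv2.resize(im[120:215,225:315,::-1],None,fx=6,fy=6,interpolation=cv2.INTER_CUBIC))
```

```text
244 191 [137  40  38] [0.5542 0.2356 0.0558]
258 190 [10 13 10] [0.5556 0.186  0.0606]
273 192 [33 33 36] [0.5468 0.1337 0.0623]
289 194 [ 53 116  68] [0.5388 0.0782 0.0596]
267 152 [156 103  64] [0.6828 0.1499 0.0915]
242 135 [159 158 160] [0.7548 0.2408 0.0659]
299 133 [160 160 161] [0.7589 0.0382 0.0616]
239 203 [154  38  37] [ 5.206e-01  2.636e-01 -3.000e-04]
299 205 [102  22  22] [ 0.5076  0.0456 -0.0017]
270 175 [159 158 161] [0.6064 0.1428 0.0681]
green 288.55 193.1 40 [0.54198966 0.07989282 0.05960033]
top rect ((0.6526212692260742, 0.1458115130662918), (0.22001099586486816, 0.23906365036964417), 85.7247314453125) 1613
panel rect ((0.6386804580688477, 0.14702481031417847), (0.2209009975194931, 0.2522372007369995), 85.6592788696289)
all ((0.5496990084648132, 0.1422778218984604), (0.4644280970096588, 0.24239994585514069), 1.8939473628997803) 4545
```

View pics/crop1.png

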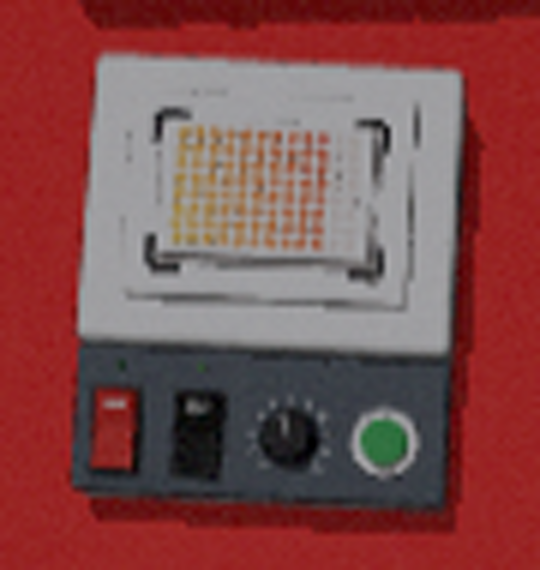

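The crop puts the white bars at about (244.3,187.3) for red and (258,188) for timer, and the green key centre at (289.2,193.5). The shaker is yawed about -4.5°. I'll go above the panel with the fingers shut and look from close by.

servo_tool(
  steps=[
    {"tx": 2.5,"ty": -2.5,"yaw": 1.8,"claw": 0},
    {"tx": 2.5,"ty": -2.5,"yaw": 1.8,"claw": 0},
    {"tx": 2.5,"ty": -2.5,"yaw": 1.8,"claw": 0},
    {"tx": 2.5,"ty": -2.5,"yaw": 1.8,"claw": 0},
    {"tx": 2.5,"ty": -2.5,"yaw": 1.8,"claw": 0},
    {"tx": 2.5,"ty": -2.5,"yaw": 1.8,"claw": 0},
    {"tx": 2.5,"ty": -2.5,"yaw": 1.8,"claw": 0},
    {"tx": 2.5,"ty": -2.5,"yaw": 1.8,"claw": 0},
    {"tx": 2.5,"ty": -2.5,"yaw": 1.8,"claw": 0},
    {"tx": 2.5,"ty": -2.5,"yaw": 1.8,"claw": 0},
    {"tx": 2.5,"ty": -2.5,"yaw": 1.8,"claw": 0},
    {"tx": 1.5,"ty": -1.5,"yaw": 1.5,"claw": 0},
    {"claw": 0},
    {"claw": 0},
    {"claw": 0},
  ],
  newtons=20,
)

```text
invalid input at $.steps[0]: expected keys tx, ty, tz, yaw, claw
```

Run:
```python
from h import *
snap('wrist','w1')
s=env.observe(); print(s['time_s'],s['position'],s['tool_rot'].round(3),s['ft_force'],s['grip_width'])
m=env.camera_model('wrist');print(m)
```

```text
0.15 [0.23950426 0.49488068 0.24985366] [[-0.9    0.436 -0.001]
 [ 0.436  0.9   -0.001]
 [ 0.    -0.001 -1.   ]] [1.27986332 0.10918501 0.29700117] 0.08523098732319946
{'fovy': 65.70646984690485, 'cx': 318.5479365622105, 'cy': 199.2605120598372, 'T': array([[ 0.4364003 ,  0.85925379,  0.26690392,  0.17226393],
       [ 0.89974988, -0.41602349, -0.13181279,  0.52736039],
       [-0.00222234,  0.29766991, -0.95466627,  0.37270804],
       [ 0.        ,  0.        ,  0.        ,  1.        ]])}
```

View pics/w1.png

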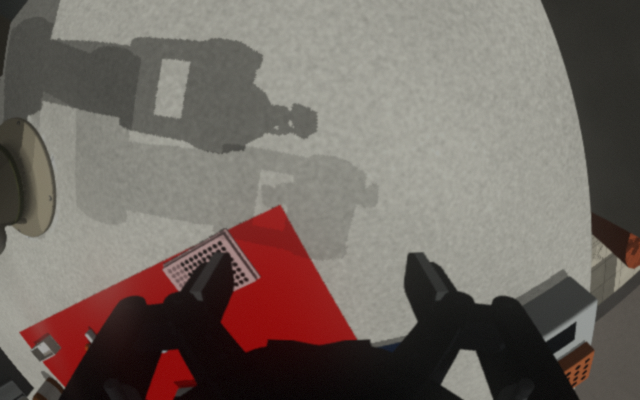

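The call needs every key in each row. This wrist view looks from the robot side of the tool, so a TCP position at about x=0.59 will show the panel clear of the fingers.

servo_tool(
  steps=[
    {"tx": 2.5,"ty": -2.4,"tz": 0,"yaw": 1.5,"claw": 0},
    {"tx": 2.5,"ty": -2.4,"tz": 0,"yaw": 1.5,"claw": 0},
    {"tx": 2.5,"ty": -2.4,"tz": 0,"yaw": 1.5,"claw": 0},
    {"tx": 2.5,"ty": -2.4,"tz": 0,"yaw": 1.5,"claw": 0},
    {"tx": 2.5,"ty": -2.4,"tz": 0,"yaw": 1.5,"claw": 0},
    {"tx": 2.5,"ty": -2.4,"tz": 0,"yaw": 1.5,"claw": 0},
    {"tx": 2.5,"ty": -2.4,"tz": 0,"yaw": 1.5,"claw": 0},
    {"tx": 2.5,"ty": -2.4,"tz": 0,"yaw": 1.5,"claw": 0},
    {"tx": 2.5,"ty": -2.4,"tz": 0,"yaw": 1.5,"claw": 0},
    {"tx": 2.5,"ty": -2.4,"tz": 0,"yaw": 1.5,"claw": 0},
    {"tx": 2.5,"ty": -2.4,"tz": 0,"yaw": 1.5,"claw": 0},
    {"tx": 2.5,"ty": -2.4,"tz": 0,"yaw": 1.5,"claw": 0},
    {"tx": 2.5,"ty": -2.4,"tz": 0,"yaw": 1.5,"claw": 0},
    {"tx": 2.5,"ty": -2.3,"tz": 0,"yaw": 1.8,"claw": 0},
    {"tx": 0,"ty": 0,"tz": 0,"yaw": 0,"claw": 0},
    {"tx": 0,"ty": 0,"tz": 0,"yaw": 0,"claw": 0},
    {"tx": 0,"ty": 0,"tz": 0,"yaw": 0,"claw": 0},
  ],
  newtons=20,
)

```text
time_s: 1.85
position: [0.5889, 0.1608, 0.2503]
tool_rot: [[-0.997, 0.078, -0.001], [0.078, 0.997, 0.0], [0.001, 0.0, -1.0]]
ft_force: [0.6, -0.7, 1.1]
grip_width: -0.0
gripper_force: 0.0
```

Run:
```python
from h import *
snap('wrist','w2')
s=env.observe(); print(s['time_s'],s['position'],s['tool_rot'].round(3),s['ft_force'],s['grip_width'])
```

```text
1.9 [0.58888581 0.16089429 0.25045792] [[-0.997  0.078 -0.   ]
 [ 0.078  0.997  0.   ]
 [ 0.     0.    -1.   ]] [ 0.285616   -0.22665063 -0.07540779] -3.631126311846121e-05
```

View pics/w2.png

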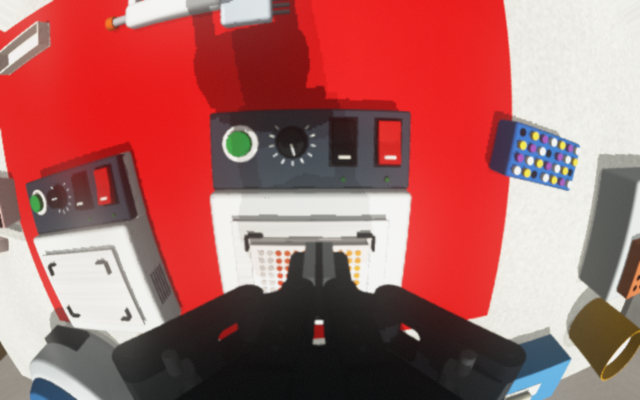

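The wrist view shows the panel clearly: red bar (391,157), timer bar (344,157), dial (292,145), green key (239,143). The shut fingertips are near (317,245).

```bash
cat >> h.py <<'E'
def fish(f,pts,z):
    w=load(f); fo=200/np.tan(np.radians(w['c'][0]/2)); out=[]
    for (u,v),h in zip(pts,z):
        a=np.array([u-w['c'][1],v-w['c'][2]]); r=np.hypot(*a); t=r/fo
        ray=w['T'][:3,:3]@np.array([*(np.sin(t)*a/r),np.cos(t)]); o=w['T'][:3,3]
        dd=w['d'][int(round(v)),int(round(u))]; out.append((np.round(o+ray*(h-o[2])/ray[2],4),np.round(o+ray*dd/np.cos(t),4)))
    return out
E
python3 - <<'E'
from h import *
im=load('w2')['im']; hsv=cv2.cvtColor(im,cv2.COLOR_RGB2HSV)
def cen(m,b):
    x0,y0,x1,y1=b; k=np.zeros(m.shape,bool);k[y0:y1,x0:x1]=m[y0:y1,x0:x1]; v,u=np.nonzero(k); return (u.mean(),v.mean()),len(u),(u.min(),u.max(),v.min(),v.max())
wh=(hsv[...,1]<60)&(hsv[...,2]>140)
g=(hsv[...,0]>45)&(hsv[...,0]<85)&(hsv[...,1]>100)&(hsv[...,2]>60)
rd=((hsv[...,0]<8)|(hsv[...,0]>172))&(hsv[...,1]>120)&(hsv[...,2]>90)
L=[cen(wh,(380,148,404,164)),cen(wh,(334,148,356,164)),cen(g,(220,120,258,165)),cen(rd,(374,116,405,169))]
for l in L: print(l)
p=[l[0] for l in L]
names=['power bar','mode bar','green','red rocker']
for n,o in zip(names,fish('w2',p,[.0615,.0615,.062,.056])): print(n,*o)
# panel corners: front-left/right and rear edge
for n,o in zip('fr fl rr rl'.split(),fish('w2',[(213,113),(409,112),(212,188),(409,187)],[.046,.046,.052,.052])): print(n,*o)
print(fish('w2',[(318,246)],[.231]))
E
```

```text
((np.float64(390.3225806451613), np.float64(157.0)), 31, (np.int64(385), np.int64(395), np.int64(156), np.int64(158)))
((np.float64(344.2608695652174), np.float64(156.6086956521739)), 46, (np.int64(338), np.int64(350), np.int64(155), np.int64(158)))
((np.float64(238.2236559139785), np.float64(143.44086021505376)), 465, (np.int64(227), np.int64(250), np.int64(132), np.int64(155)))
((np.float64(389.36954413191074), np.float64(141.5780795344326)), 1031, (np.int64(377), np.int64(401), np.int64(120), np.int64(165)))
power bar [0.5711 0.2356 0.0615] [0.5712 0.2357 0.0611]
mode bar [0.5676 0.1877 0.0615] [0.5675 0.1876 0.062 ]
green [0.5442 0.0803 0.062 ] [0.5443 0.0802 0.0616]
red rocker [0.5557 0.2364 0.056 ] [0.5558 0.2365 0.0553]
fr [0.5091 0.0513 0.046 ] [0.5091 0.0508 0.0447]
fl [0.5257 0.2619 0.046 ] [0.5258 0.2623 0.0447]
rr [0.5913 0.0399 0.052 ] [ 6.039e-01  1.930e-02 -5.000e-04]
rl [0.6076 0.2584 0.052 ] [0.6225 0.2731 0.0007]
[(array([0.5831, 0.16  , 0.231 ]), array([0.5795, 0.1603, 0.2386]))]
```

The measurements agree with the given sizes: 48 mm between the rockers, key top at 61.6 mm, bars at about 61.5 mm. I'll approach the power rocker to 7 mm above contact.

servo_tool(
  steps=[
    {"tx": -0.5,"ty": 1.9,"tz": -2,"yaw": 0,"claw": 0},
    {"tx": -0.5,"ty": 1.9,"tz": -2,"yaw": 0,"claw": 0},
    {"tx": -0.5,"ty": 1.9,"tz": -2,"yaw": 0,"claw": 0},
    {"tx": -0.6,"ty": 1.8,"tz": -2,"yaw": 0,"claw": 0},
    {"tx": 0,"ty": 0,"tz": -2,"yaw": 0,"claw": 0},
    {"tx": 0,"ty": 0,"tz": -2,"yaw": 0,"claw": 0},
    {"tx": 0,"ty": 0,"tz": -2,"yaw": 0,"claw": 0},
    {"tx": 0,"ty": 0,"tz": -1,"yaw": 0,"claw": 0},
    {"tx": 0,"ty": 0,"tz": -0.5,"yaw": 0,"claw": 0},
    {"tx": 0,"ty": 0,"tz": 0,"yaw": 0,"claw": 0},
    {"tx": 0,"ty": 0,"tz": 0,"yaw": 0,"claw": 0},
  ],
)

```text
time_s: 3.0
position: [0.569, 0.2352, 0.0963]
tool_rot: [[-0.997, 0.079, 0.002], [0.079, 0.997, 0.0], [-0.001, 0.0, -1.0]]
ft_force: [-0.5, 0.0, 0.5]
grip_width: 0.0001
gripper_force: 0.0
```

Run:
```python
from h import *
print(env.observe()['position'],env.observe()['ft_force'])
snap('wrist','w3')
```

```text
[0.56895011 0.23523495 0.0962531 ] [-0.45502284  0.00615573  0.48943088]
```

View pics/w3.png

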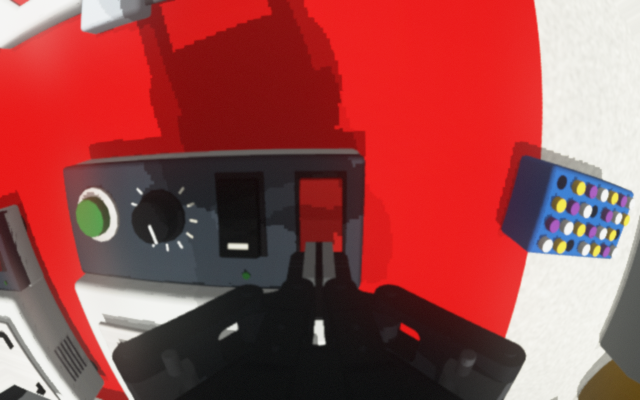

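The tips are centred over the far half of the red rocker: tips at (319,245), rocker column 297–345. Now I'll tap gently.

servo_tool(
  steps=[
    {"tx": 0,"ty": 0,"tz": -0.4,"yaw": 0,"claw": 0},
    {"tx": 0,"ty": 0,"tz": -0.4,"yaw": 0,"claw": 0},
    {"tx": 0,"ty": 0,"tz": -0.2,"yaw": 0,"claw": 0},
    {"tx": 0,"ty": 0,"tz": -0.2,"yaw": 0,"claw": 0},
    {"tx": 0,"ty": 0,"tz": -0.2,"yaw": 0,"claw": 0},
    {"tx": 0,"ty": 0,"tz": 0,"yaw": 0,"claw": 0},
  ],
)

```text
time_s: 3.65
position: [0.5688, 0.235, 0.0813]
tool_rot: [[-0.997, 0.079, 0.0], [0.079, 0.997, 0.0], [-0.0, 0.0, -1.0]]
ft_force: [-0.3, -0.2, 0.6]
grip_width: 0.0001
gripper_force: 0.1
```

servo_tool(
  steps=[
    {"tx": 0,"ty": 0,"tz": -0.1,"yaw": 0,"claw": 0},
    {"tx": 0,"ty": 0,"tz": -0.1,"yaw": 0,"claw": 0},
    {"tx": 0,"ty": 0,"tz": 0,"yaw": 0,"claw": 0},
  ],
)

```text
time_s: 3.95
position: [0.5687, 0.235, 0.0793]
tool_rot: [[-0.997, 0.079, 0.0], [0.079, 0.997, 0.0], [-0.0, 0.0, -1.0]]
ft_force: [1.4, 0.8, 1.2]
grip_width: 0.0002
gripper_force: 0.6
```

servo_tool(
  steps=[
    {"tx": 0,"ty": 0,"tz": -0.1,"yaw": 0,"claw": 0},
    {"tx": 0,"ty": 0,"tz": 0,"yaw": 0,"claw": 0},
  ],
)

```text
time_s: 4.15
position: [0.5686, 0.235, 0.0783]
tool_rot: [[-0.997, 0.079, 0.0], [0.079, 0.997, 0.0], [-0.0, 0.0, -1.0]]
ft_force: [0.0, 0.1, 0.6]
grip_width: -0.0
gripper_force: 0.7
```

servo_tool(
  steps=[
    {"tx": 0,"ty": 0,"tz": -0.1,"yaw": 0,"claw": 0},
    {"tx": 0,"ty": 0,"tz": 0,"yaw": 0,"claw": 0},
  ],
)

```text
time_s: 4.35
position: [0.5686, 0.2351, 0.0772]
tool_rot: [[-0.997, 0.079, -0.0], [0.079, 0.997, 0.0], [0.0, -0.0, -1.0]]
ft_force: [1.1, 0.5, 1.9]
grip_width: 0.0002
gripper_force: 0.6
```

servo_tool(
  steps=[
    {"tx": 0,"ty": 0,"tz": -0.1,"yaw": 0,"claw": 0},
    {"tx": 0,"ty": 0,"tz": 0,"yaw": 0,"claw": 0},
  ],
)

```text
time_s: 4.55
position: [0.5687, 0.2351, 0.0766]
tool_rot: [[-0.997, 0.079, 0.0], [0.079, 0.997, 0.0], [-0.0, 0.0, -1.0]]
ft_force: [-0.2, 0.0, 6.9]
grip_width: 0.0001
gripper_force: 2.7
```

The stop is reached (6.9 N). I'll press a touch more to make sure, then lift and look.

servo_tool(
  steps=[
    {"tx": 0,"ty": 0,"tz": -0.07,"yaw": 0,"claw": 0},
    {"tx": 0,"ty": 0,"tz": 0,"yaw": 0,"claw": 0},
  ],
)

```text
time_s: 4.75
position: [0.5687, 0.2351, 0.0761]
tool_rot: [[-0.997, 0.079, 0.001], [0.079, 0.997, 0.0], [-0.001, 0.0, -1.0]]
ft_force: [0.1, -1.0, 6.5]
grip_width: -0.0
gripper_force: 3.3
```

servo_tool(
  steps=[
    {"tx": 0,"ty": 0,"tz": 0.3,"yaw": 0,"claw": 0},
    {"tx": 0,"ty": 0,"tz": 1,"yaw": 0,"claw": 0},
    {"tx": 0,"ty": 0,"tz": 1.8,"yaw": 0,"claw": 0},
    {"tx": -0.35,"ty": -4.8,"tz": 0.5,"yaw": 0,"claw": 0},
    {"tx": 0,"ty": 0,"tz": 0,"yaw": 0,"claw": 0},
    {"tx": 0,"ty": 0,"tz": 0,"yaw": 0,"claw": 0},
  ],
)

```text
time_s: 5.35
position: [0.5651, 0.1865, 0.1121]
tool_rot: [[-0.997, 0.08, -0.0], [0.08, 0.997, 0.0], [0.0, 0.0, -1.0]]
ft_force: [0.3, 0.7, 0.1]
grip_width: -0.0
gripper_force: 0.0
```

Run:
```python
from h import *
print(env.observe()['position'],env.observe()['ft_force'])
snap('wrist','w4')
```

```text
[0.56505069 0.18649164 0.1120514 ] [0.25336508 0.70986946 0.11877009]
```

View pics/w4.png

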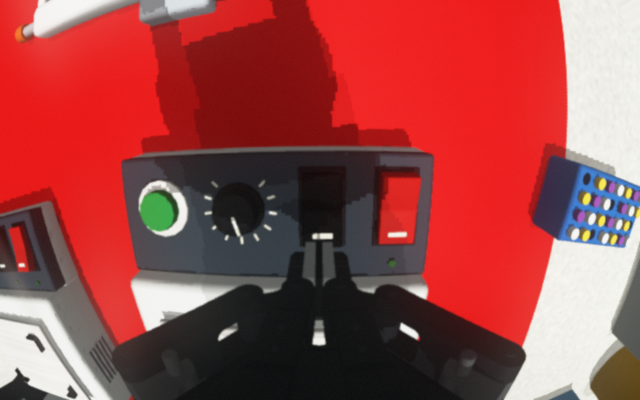

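The view shows the red rocker tipped (bar at 397,235), with the tips just behind the timer bar (320,236). I'll check the heights by depth.

Run:
```python
from h import *
pts=[(397,y) for y in (176,185,195,205,215,225,235,240)]+[(322,y) for y in (180,190,200,210,220,230,236)]+[(157,209),(130,160),(430,155)]
for p,o in zip(pts,fish('w4',pts,[.056]*len(pts))): print(p,o[1])
```

```text
(397, 176) [0.5346 0.2351 0.058 ]
(397, 185) [0.5399 0.2348 0.059 ]
(397, 195) [0.5466 0.2351 0.0576]
(397, 205) [0.5531 0.2351 0.0574]
(397, 215) [0.5604 0.2355 0.0556]
(397, 225) [0.5669 0.2354 0.0563]
(397, 235) [0.573  0.235  0.0582]
(397, 240) [0.5769 0.2352 0.0576]
(322, 180) [0.5343 0.1901 0.0551]
(322, 190) [0.5403 0.1896 0.056 ]
(322, 200) [0.5467 0.1891 0.0556]
(322, 210) [0.5524 0.1887 0.0574]
(322, 220) [0.5584 0.1882 0.0588]
(322, 230) [0.5644 0.1877 0.0602]
(322, 236) [0.5674 0.1875 0.0626]
(157, 209) [0.5427 0.0805 0.0601]
(130, 160) [0.5094 0.0562 0.0452]
(430, 155) [0.5252 0.2608 0.0455]
```

The red rocker is level (57–59 mm all along), so it is fully on, and nothing has shifted. Timer rocker next, by the same depth schedule.

servo_tool(
  steps=[
    {"tx": 0,"ty": 0.1,"tz": -1,"yaw": 0,"claw": 0},
    {"tx": 0,"ty": 0,"tz": -1,"yaw": 0,"claw": 0},
    {"tx": 0,"ty": 0,"tz": -0.5,"yaw": 0,"claw": 0},
    {"tx": 0,"ty": 0,"tz": -0.2,"yaw": 0,"claw": 0},
    {"tx": 0,"ty": 0,"tz": -0.2,"yaw": 0,"claw": 0},
    {"tx": 0,"ty": 0,"tz": -0.2,"yaw": 0,"claw": 0},
    {"tx": 0,"ty": 0,"tz": -0.1,"yaw": 0,"claw": 0},
    {"tx": 0,"ty": 0,"tz": -0.1,"yaw": 0,"claw": 0},
    {"tx": 0,"ty": 0,"tz": 0,"yaw": 0,"claw": 0},
  ],
)

```text
time_s: 6.3
position: [0.5653, 0.188, 0.0787]
tool_rot: [[-0.997, 0.079, 0.001], [0.079, 0.997, 0.0], [-0.001, 0.0, -1.0]]
ft_force: [1.0, 0.8, 1.8]
grip_width: 0.0002
gripper_force: 0.6
```

servo_tool(
  steps=[
    {"tx": 0,"ty": 0,"tz": -0.1,"yaw": 0,"claw": 0},
    {"tx": 0,"ty": 0,"tz": 0,"yaw": 0,"claw": 0},
  ],
)

```text
time_s: 6.5
position: [0.5652, 0.188, 0.0776]
tool_rot: [[-0.997, 0.079, 0.0], [0.079, 0.997, -0.0], [-0.0, -0.0, -1.0]]
ft_force: [1.4, 0.3, 2.4]
grip_width: 0.0002
gripper_force: 0.7
```

servo_tool(
  steps=[
    {"tx": 0,"ty": 0,"tz": -0.1,"yaw": 0,"claw": 0},
    {"tx": 0,"ty": 0,"tz": 0,"yaw": 0,"claw": 0},
  ],
)

```text
time_s: 6.7
position: [0.5653, 0.188, 0.0769]
tool_rot: [[-0.997, 0.079, 0.001], [0.079, 0.997, -0.0], [-0.001, 0.0, -1.0]]
ft_force: [0.8, -0.2, 5.3]
grip_width: -0.0002
gripper_force: 2.4
```

servo_tool(
  steps=[
    {"tx": 0,"ty": 0,"tz": -0.05,"yaw": 0,"claw": 0},
    {"tx": 0,"ty": 0,"tz": 0,"yaw": 0,"claw": 0},
  ],
)

```text
time_s: 6.9
position: [0.5653, 0.188, 0.0765]
tool_rot: [[-0.997, 0.079, 0.001], [0.079, 0.997, -0.0], [-0.001, 0.0, -1.0]]
ft_force: [0.5, -0.7, 5.9]
grip_width: -0.0
gripper_force: 2.8
```

servo_tool(
  steps=[
    {"tx": 0,"ty": 0,"tz": -0.05,"yaw": 0,"claw": 0},
    {"tx": 0,"ty": 0,"tz": 0,"yaw": 0,"claw": 0},
  ],
)

```text
time_s: 7.1
position: [0.5654, 0.188, 0.0762]
tool_rot: [[-0.997, 0.079, 0.001], [0.079, 0.997, -0.0], [-0.001, 0.0, -1.0]]
ft_force: [-0.2, 0.0, 6.7]
grip_width: 0.0002
gripper_force: 3.3
```

servo_tool(
  steps=[
    {"tx": 0,"ty": 0,"tz": 0.3,"yaw": 0,"claw": 0},
    {"tx": 0,"ty": 0,"tz": 1.2,"yaw": 0,"claw": 0},
    {"tx": 0,"ty": 0,"tz": 2,"yaw": 0,"claw": 0},
    {"tx": -0.7,"ty": -3.6,"tz": 1,"yaw": 0,"claw": 0},
    {"tx": -0.7,"ty": -3.6,"tz": 0,"yaw": 0,"claw": 0},
    {"tx": -0.75,"ty": -3.55,"tz": 0,"yaw": 0,"claw": 0},
    {"tx": 0,"ty": 0,"tz": 0,"yaw": 0,"claw": 0},
    {"tx": 0,"ty": 0,"tz": 0,"yaw": 0,"claw": 0},
  ],
)

```text
time_s: 7.9
position: [0.5435, 0.0802, 0.1211]
tool_rot: [[-0.997, 0.08, -0.0], [0.08, 0.997, 0.0], [0.0, 0.0, -1.0]]
ft_force: [0.5, -0.4, -0.1]
grip_width: -0.0001
gripper_force: 0.0
```

Run:
```python
from h import *
print(env.observe()['position'],env.observe()['ft_force'])
snap('wrist','w5')
```

```text
[0.54351171 0.08017893 0.12106663] [ 0.50811762 -0.36324487 -0.06066048]
```

View pics/w5.png

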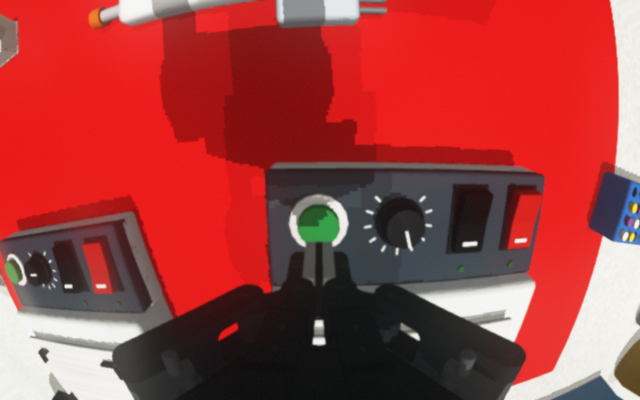

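The timer and red rockers now look alike, with bars at (470,245) and (519,241). The tips are over the green key (318,225). I'll verify the timer heights.

Run:
```python
from h import *
pts=[(474,200),(473,212),(472,225),(471,237),(470,245),(525,200),(522,220),(520,241),(319,215),(319,225),(302,222),(336,222),(319,208)]
for p,o in zip(pts,fish('w5',pts,[.056]*len(pts))): print(p,o[1])
```

```text
(474, 200) [0.5347 0.1856 0.0608]
(473, 212) [0.5438 0.1861 0.0598]
(472, 225) [0.5553 0.1883 0.056 ]
(471, 237) [0.564  0.1878 0.0574]
(470, 245) [0.5702 0.1875 0.0579]
(525, 200) [0.5388 0.2317 0.06  ]
(522, 220) [0.5563 0.2343 0.0562]
(520, 241) [0.5733 0.2344 0.0578]
(319, 215) [0.5363 0.0801 0.0601]
(319, 225) [0.5431 0.0795 0.0602]
(302, 222) [0.5405 0.0688 0.0594]
(336, 222) [0.5417 0.0905 0.0607]
(319, 208) [0.5314 0.0805 0.0609]
```

servo_tool(
  steps=[
    {"tx": 0,"ty": 0,"tz": -1.5,"yaw": 0,"claw": 0},
    {"tx": 0,"ty": 0,"tz": -1.2,"yaw": 0,"claw": 0},
    {"tx": 0,"ty": 0,"tz": -0.6,"yaw": 0,"claw": 0},
    {"tx": 0,"ty": 0,"tz": -0.3,"yaw": 0,"claw": 0},
    {"tx": 0,"ty": 0,"tz": -0.2,"yaw": 0,"claw": 0},
    {"tx": 0,"ty": 0,"tz": -0.1,"yaw": 0,"claw": 0},
    {"tx": 0,"ty": 0,"tz": 0,"yaw": 0,"claw": 0},
  ],
)

```text
time_s: 8.65
position: [0.5438, 0.0805, 0.0818]
tool_rot: [[-0.997, 0.079, 0.0], [0.079, 0.997, -0.0], [-0.0, -0.0, -1.0]]
ft_force: [-0.2, -0.3, 1.4]
grip_width: 0.0002
gripper_force: 0.0
```

Both rockers are over. Now I'll press the key to about 5 mm.

servo_tool(
  steps=[
    {"tx": 0,"ty": 0,"tz": -0.1,"yaw": 0,"claw": 0},
    {"tx": 0,"ty": 0,"tz": -0.1,"yaw": 0,"claw": 0},
    {"tx": 0,"ty": 0,"tz": -0.1,"yaw": 0,"claw": 0},
    {"tx": 0,"ty": 0,"tz": -0.1,"yaw": 0,"claw": 0},
    {"tx": 0,"ty": 0,"tz": 0,"yaw": 0,"claw": 0},
    {"tx": 0,"ty": 0,"tz": 0,"yaw": 0,"claw": 0},
  ],
)

```text
time_s: 9.25
position: [0.544, 0.0805, 0.0779]
tool_rot: [[-0.997, 0.079, 0.001], [0.079, 0.997, -0.0], [-0.001, 0.0, -1.0]]
ft_force: [1.7, -0.7, 3.9]
grip_width: -0.0002
gripper_force: 1.7
```

servo_tool(
  steps=[
    {"tx": 0,"ty": 0,"tz": -0.1,"yaw": 0,"claw": 0},
    {"tx": 0,"ty": 0,"tz": -0.1,"yaw": 0,"claw": 0},
    {"tx": 0,"ty": 0,"tz": 0,"yaw": 0,"claw": 0},
  ],
)

```text
time_s: 9.55
position: [0.5441, 0.0805, 0.0758]
tool_rot: [[-0.997, 0.079, 0.001], [0.079, 0.997, -0.0], [-0.001, 0.0, -1.0]]
ft_force: [2.6, 0.1, 5.3]
grip_width: 0.0001
gripper_force: 2.5
```

servo_tool(
  steps=[
    {"tx": 0,"ty": 0,"tz": -0.1,"yaw": 0,"claw": 0},
    {"tx": 0,"ty": 0,"tz": 0,"yaw": 0,"claw": 0},
  ],
)

```text
time_s: 9.75
position: [0.5441, 0.0805, 0.0749]
tool_rot: [[-0.997, 0.079, 0.001], [0.079, 0.997, -0.0], [-0.001, -0.0, -1.0]]
ft_force: [3.0, -0.3, 6.2]
grip_width: -0.0003
gripper_force: 2.9
```

servo_tool(
  steps=[
    {"tx": 0,"ty": 0,"tz": 0.3,"yaw": 0,"claw": 0},
    {"tx": 0,"ty": 0,"tz": 0.5,"yaw": 0,"claw": 0},
    {"tx": 0,"ty": 0,"tz": 1,"yaw": 0,"claw": 0},
    {"tx": 0,"ty": 0,"tz": 3,"yaw": 0,"claw": 0},
    {"tx": 1,"ty": 2,"tz": 3,"yaw": 0,"claw": 0},
    {"tx": 1.5,"ty": 3,"tz": 3,"yaw": 0,"claw": 0},
    {"tx": 1.5,"ty": 3,"tz": 3,"yaw": 0,"claw": 0},
    {"tx": 0.5,"ty": 0,"tz": 3,"yaw": 0,"claw": 0},
    {"tx": 0,"ty": 0,"tz": 0,"yaw": 0,"claw": 0},
    {"tx": 0,"ty": 0,"tz": 0,"yaw": 0,"claw": 0},
  ],
)

```text
time_s: 10.75
position: [0.588, 0.1605, 0.2426]
tool_rot: [[-0.997, 0.079, -0.001], [0.079, 0.997, -0.0], [0.001, -0.0, -1.0]]
ft_force: [-1.3, -0.2, -0.5]
grip_width: 0.0
gripper_force: 0.0
```

Run:
```python
from h import *
print(env.observe()['position'],env.observe()['ft_force'])
snap('wrist','w6')
```

```text
[0.58803694 0.16052415 0.24255023] [-1.29029568 -0.22954488 -0.51698601]
```

View pics/w6.png

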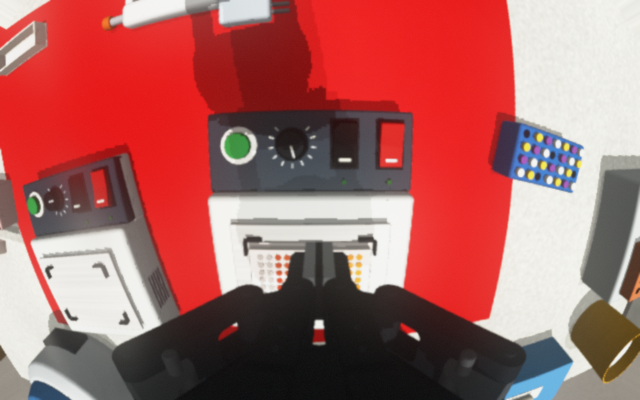

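The key is back up at (238,146), and both rockers are down with nothing else moved. I'll hand it in.

```bash
python3 -c "
from rig import env
print(env.close_job())"
```

```text
the job is handed in; nothing more can be done
None
```

I tapped the power rocker and then the timer rocker fully down, pressed the start key and let it come back up, and handed the job in at about 11 s. No reading went above about 7 N, and the wrist images show the shaker and everything else in view unmoved. The judge's verdict was not shown.

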